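Grease the slanted nipple with the push-on coupler

ROBOT

A 7-joint arm with a two-finger parallel gripper is mounted at the origin on the work surface; the furniture and walls round the work are solid. World frame = base frame: x ahead of the robot, y to its left, z up, the work surface at z = 0. Lengths are in m, angles in rad, forces in N, time in s.
With the tool pointing down it reaches from about 0.425 to 0.95 m from the base axis. Payload 4.7 kg.
Tool frame: the origin (TCP) lies midway between the tips of the shut fingers; the grasp point (between the pads) lies 19 mm behind it (manip.grip_point_offset is the distance from the TCP to the grasp point, in m); z points along the fingers, y is the line along which they close (so a half turn about z gives the same grasp; the last joint's range is limited). The gripper opens to 87 mm and grips with 3 to 60 N. Pads are 19 mm wide; open, the fingers measure 117 mm over their backs; the gripper's body (75 mm by 190 mm) begins 51 mm behind the grasp point.
Start: joints at [-1.238, 0.469, -0.049, 1.532, 0.024, 1.141, -0.082], TCP at [0.239, 0.631, 0.202] pointing down, gripper open.
Joint ranges: [-2.59, 2.59], [-0.33, 1.99], [-1.39, 1.29], [0.1, 2.45], [-1.04, 4.18], [0.21, 1.99], [-2.66, 2.66]. Speed limits (rad/s): [2.57, 2.57, 3.14, 3.14, 3.14, 3.14, 3.14].

INTERFACE

Orientations are given as [roll, pitch, yaw] about the fixed x, y, z axes, in that order (R = Rz(yaw) Ry(pitch) Rx(roll)).
In Python, from bench import manip, vision, order gives the robot as it stands.
- The arm moves only by the tool jog_arm, never from a script. Its argument "commands" is a list of rows, each a list of 3 entries, a list of its own where there are three numbers: the shift along the tool's x, y, z in cm, then the turn about the tool's z in degrees, then the gripper's target within -1 to 1 (shut at 1, half-way at 0, fully open at -1). A call has 1 to 12 rows; each row shifts and turns the commanded pose from where the row before left it, along the tool's axes as they then stand; what a row does not reach is not made up. A row lasts 1/10 s, in which the tool goes at most 50 mm and 8.59 degrees, less where a joint would pass 70% of its speed; a pose out of reach is approached as far as the arm can. A call is refused whole if a number of a shift passes 5 or a number of a turn 8.59, either way. A call with a gripper value outside its range is refused whole. The fingers move at their own pace and stop on an object; the grip force is fixed at half the most. Time passes only in rows, so rows that do not move let the fingers close. It gives the time, the measured TCP pose, the force, the opening and the grip force at its end, in the units of the state.
- manip.observe(): the state, without advancing time (a new reading comes with each control period).
- vision.get_image(name): name is "side" or "top" or "wrist"; returns the picture (480x640x3 uint8, red, green, blue); there is no depth.
- vision.camera_params(name): a dict with "camera_matrix" (3x3 intrinsics, pixels), "extrinsics" (4x4, takes a point from world to camera coordinates). Camera axes: x right, y down, z forward; pixel columns grow to the right and rows downward; lengths in m; the calibration is good to about 2 mm. A picture is of the moment at which its call begins: read the wrist's pose just before it. camera_params takes no time and is no camera call; for the wrist camera it gives the pose at the moment of the call.
- order.close_job(): hands the job in; it is judged then, once.
The state is a dict: "t": time; "joint_pos": joint angles; "dq": joint speeds; "joint_torque": joint torques, N m; "tcp_pos": TCP position; "tool_rot": TCP orientation; "wrist_force": force on the tool from outside, world axes, zero at the start; "ft_torque": the same for the moment, N m; "grip_width": opening from 0.0 (shut) to 1.0 (fully open); "grip_force": force on a finger pad.
Only numpy, scipy, OpenCV 4.12 (cv2) and the standard library are available. Lean on these libraries where they do the work, as an engineer would, in place of code of your own. Each camera call takes 0.05 s, during which the arm holds its last target. There are 200 camera calls.

TASK

Get the grease stroke counter ready by pressing its green key and then its yellow key fully down, one at a time, and leave the red key alone. Then lift the grease coupler out of its parking cup, press it squarely onto the slanted brass nipple until it snaps over the catch balls and is fully home, and keep pushing so that the nipple is driven well over half of its travel into the block against its spring. Hold it so for a good second and finish still gripping the coupler and pushing (do not let go), without disturbing the other things on the bench.

Things in the scene. Friction and masses are not known exactly. Their poses are not given: they have to be found in the camera images.
- green_key_top (a point): centre of the top of the green round key (30 mm wide) on the grey counter box, whose lid is 40 mm above the bench. The three keys stand in a row 58 mm apart in any order; they face straight up. x axis across the row; y axis along the row
- yellow_key_top (a point): centre of the top of the yellow key, same kind
- red_key_top (a point): centre of the top of the red key, same kind; not to be pressed
- green_key (a joint): travel of the green key, m: 0 up, 0.006 fully down (takes 5 N); springs back when released
- yellow_key (a joint): travel of the yellow key, as the green one
- red_key (a joint): travel of the red key, as the green one
- coupler_grip (a point): middle of the coupler's dark hexagonal grip. z axis: from mouth to tail (up at the start). Regular hexagon 28 mm across flats, flats facing the point's +x and -x and every 60 degrees; 50 mm long, from 25 mm below to 25 mm above this point. On top a round red tail 8 mm high; below the grip a red collar 42 mm wide, 6 mm thick, on which fingertips can push
- coupler_seat (a point): ceiling of the bore inside the coupler, on its axis, 31 mm below the grip's middle and 26 mm above the mouth's rim; it meets the nipple's tip when the coupler is fully home. Axes as coupler_grip
- coupler_mouth (a point): centre of the coupler's open mouth, at its lower end. The coupler (about 0.2 kg, 90 mm long) stands mouth down in a black cup, hanging on its collar, nozzle 26 mm deep in the cup, and lifts straight out. Nozzle 33 mm wide; the mouth flares to 23 mm, behind which an inner lip leaves a 19 mm opening. Axes as coupler_grip
- nipple_tip (a point): centre of the tip of the brass nipple (16 mm thick, bevelled to 9 mm at the tip), 42 mm out of a slanted boss (54 mm wide). z axis: along the nipple, out of the block, 0.44 rad from vertical. Two steel catch balls stick out 3.5 mm at its sides, 13 mm below the tip; the coupler's lip pushes them in (about 10 N) and they spring out behind it when it is home. Moves with the nipple
- nipple (a joint): how far the nipple is pushed into the block along its axis, m: 0 out, 0.010 at the stop; its spring pushes back with 10 N at 0 and 18 N at the stop
- nipple_block: grey bolted block that carries the nipple, base 110 x 90 x 14 mm, fixed; origin under its centre; the nipple leans to its -x side, roughly away from the robot
- counter: grey counter box 100 x 195 x 40 mm, fixed; origin under its centre, long along y, keys 14 mm to its -x side of the middle, a display on the +x side
- cup: black parking cup of the coupler, round, rim 32 mm above the bench and 54 mm wide, on an 80 mm square foot, fixed; origin under its centre
- brake_cleaner: spray can with green cap, 67 mm wide, 225 mm high, origin under its centre; bystander
- oil_bottle: yellow oil bottle with red spout, 48 mm wide, 145 mm high, origin under its centre; bystander
- bearing_1: ball bearing lying flat, 62 mm wide, 16 mm high, origin under its centre; bystander
- spare_jaw: dark chuck jaw block, 34 x 72 x 34 mm, origin under its centre; bystander
- tee_nut_1: black steel tee nut, 32 x 40 x 21 mm, origin under its centre; bystander
Not all that is in view belongs to the job. What is shaped like the nipple_block but pink is not meant.

How it is judged:
On the way, in this order (a step that is already met when the one before it is completed fails the run):
1. the green key is pressed down (value of joint green_key above 0.0045 m), for 0.05 s.
2. then the yellow key is pressed down (value of joint yellow_key above 0.0045 m), for 0.05 s.
3. the coupler is lifted out of its cup (z of coupler_seat in the frame of cup above 0.065 m and contact force between the fingers and coupler above 1 N), for 0.1 s.
4. the coupler is fully home on the nipple, square to it, and the nipple is held more than half way in for a second (distance between coupler_seat and nipple_tip below 0.004 m and angle between the z axis of coupler_seat and the z axis of nipple_tip, either way round below 0.12 rad and value of joint nipple above 0.005 m and contact force between the fingers and coupler above 1 N), for 1 s.
At the end, for the whole second after the job is handed in: The coupler is snapped fully home (bore ceiling within 4 mm of the nipple's tip), square to the nipple within 0.12 rad, the nipple is held more than 5 mm of its 10 mm into the block, the fingers still grip the coupler, and all keys are up (all of step 4 and value of joint each of green_key, yellow_key, red_key below 0.002 m); the arm keeps its last pose, push and grip.
It fails at once if the red key is pressed (value of joint red_key above 0.003 m).
It fails at once if two keys are down at once (value of joint each of green_key, yellow_key above 0.002 m).
It fails at once if a bystander is moved more than 4 cm (distance of any of brake_cleaner, oil_bottle, bearing_1, spare_jaw, tee_nut_1 from where it was at the start of the episode above 0.04 m).
It also fails if it takes over 61 s, if anything falls off the work surface, if the arm or the gripper's body presses on something with over 40 N, if the wrist force passes 120 N, or if a joint passes its speed limit or range.

## Working session

There is one attempt and no reset: what is moved stays moved. The work goes in short steps, Python scripts to look and compute and a tool call to move; the robot and the scene stay as the last step left them, time stands still between calls to the robot, and variables do not carry over. Pictures are saved under pics/ and viewed, at most 10 in all, crops included, and the job is handed in when it is done.

Besides the shell and the picture viewer there is one more tool, called after ">>>" as name(argument=value, ...), one argument or row to a line, values as JSON. jog_arm: Moves the arm, as the interface text tells. Its arguments: {"type":"object","properties":{"commands":{"type":"array"}},"required":["commands"]}

```bash
ls; mkdir -p pics; python3 - <<'E'
from bench import manip, vision, order
import cv2
print(manip.observe(), manip.grip_point_offset)
for n in ("top","side"):
    im=vision.get_image(n); cv2.imwrite(f"pics/{n}0.png",im[:,:,::-1]); p=vision.camera_params(n); print(n,p)
E
```

```text
pics
{'t': 0.0, 'joint_pos': array([-1.23787631,  0.46945095, -0.04855986,  1.53369907,  0.02406951,
        1.14099947, -0.08231457]), 'dq': array([ 1.54225978e-03,  3.60719359e-05, -7.59333213e-04, -2.64848516e-03,
        5.48807441e-04,  2.70816607e-04, -8.75032179e-04]), 'joint_torque': array([ 4.96851826e-04, -5.07979238e+01, -8.01012805e-02, -2.36148781e+01,
       -6.12311228e-02,  3.79521854e-02,  1.70493968e-04]), 'tcp_pos': array([0.23870944, 0.63069031, 0.20049078]), 'tool_rot': array([-3.13962101e+00,  6.10830976e-05,  2.77974583e+00]), 'wrist_force': array([ 0.46465815, -0.37207604,  0.23400013]), 'ft_torque': array([ 0.04079464, -0.03547548, -0.01494668]), 'grip_force': 0.0, 'grip_width': 1.0006927134062318} 0.0187
top {'camera_matrix': array([[560.68631067,   0.        , 315.76459338],
       [  0.        , 560.68631067, 235.82791992],
       [  0.        ,   0.        ,   1.        ]]), 'extrinsics': array([[ 0.02340785, -0.99971659, -0.0043369 , -0.01833997],
       [-0.98277588, -0.02221531, -0.1834613 ,  0.46050461],
       [ 0.18331296,  0.00855663, -0.98301737,  1.70792079],
       [ 0.        ,  0.        ,  0.        ,  1.        ]])}
side {'camera_matrix': array([[528.88583117,   0.        , 315.63655531],
       [  0.        , 528.88583117, 237.33245945],
       [  0.        ,   0.        ,   1.        ]]), 'extrinsics': array([[ 0.97376162, -0.22706585, -0.01514642, -0.44642048],
       [-0.11427815, -0.43034905, -0.89539946,  0.1321355 ],
       [ 0.1967964 ,  0.87363653, -0.44500606,  1.28882087],
       [ 0.        ,  0.        ,  0.        ,  1.        ]])}
```

View pics/top0.png

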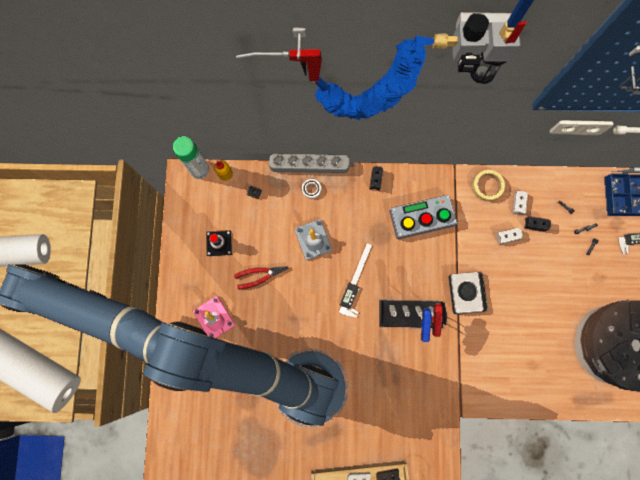

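View pics/side0.png

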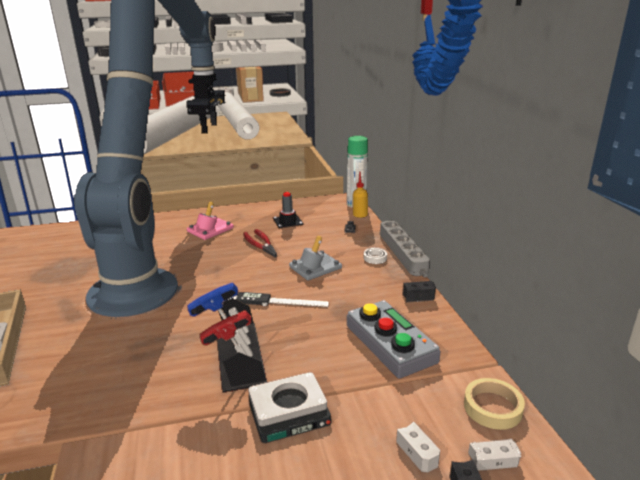

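The top view shows the keys at yellow (408,223), red (426,218) and green (444,214). The coupler in its cup is at (217,240), the real nipple at (313,235), and the pink decoy at (213,316). The side view shows the keys at (370,311), (386,325) and (403,341), the nipple tip at about (317,240), and the coupler tail at about (287,195).

```bash
cat > h.py <<'E'
import numpy as np, cv2
from bench import manip, vision, order
def ray(P,uv):
    K,E=P["camera_matrix"],P["extrinsics"]; R,t=E[:3,:3],E[:3,3]
    d=R.T@np.linalg.solve(K,[*uv,1.]); return -R.T@t,d/np.linalg.norm(d)
def plane(P,uv,z):
    o,d=ray(P,uv); return o+d*(z-o[2])/d[2]
def tri(rays):
    A=sum(np.eye(3)-np.outer(d,d) for o,d in rays); b=sum((np.eye(3)-np.outer(d,d))@o for o,d in rays)
    x=np.linalg.solve(A,b); return x,max(np.linalg.norm(np.cross(x-o,d)) for o,d in rays)
def proj(P,x):
    E=P["extrinsics"]; q=P["camera_matrix"]@(E[:3,:3]@x+E[:3,3]); return q[:2]/q[2]
HUE={'red':[(0,8),(172,180)],'yellow':[(22,34)],'green':[(45,85)],'brass':[(15,30)]}
def blobs(im,c,box,smin=120,vmin=70,amin=6):
    hsv=cv2.cvtColor(im,cv2.COLOR_RGB2HSV); m=np.zeros(im.shape[:2],np.uint8)
    for a,b in HUE[c]: m|=cv2.inRange(hsv,(a,smin,vmin),(b,255,255))
    k=np.zeros_like(m); u0,v0,u1,v1=box; k[v0:v1,u0:u1]=m[v0:v1,u0:u1]
    n,l,s,ce=cv2.connectedComponentsWithStats(k)
    r=[(s[i],ce[i],(l==i)) for i in range(1,n) if s[i][4]>=amin]; r.sort(key=lambda q:-q[0][4]); return r
E
python3 - <<'E'
from h import *
I={};P={}
for n in("top","side"): I[n]=cv2.imread(f"pics/{n}0.png")[:,:,::-1].copy();P[n]=vision.camera_params(n)
B={'green':((430,200,460,228),(385,325,418,352)),'yellow':((398,210,418,235),(355,298,383,322)),'red':((416,205,436,230),(373,312,400,335))}
for c,b in B.items():
    rs=[]
    for n,bx in zip(("top","side"),b):
        q=blobs(I[n],c,bx)[0]; print(c,n,q[0],q[1].round(1)); rs.append(ray(P[n],q[1]))
    print(c,*tri(rs))
for n,bx in (("top",(195,220,235,260)),("side",(270,180,305,230))):
    print('tail',n,[(q[0],q[1].round(1)) for q in blobs(I[n],'red',bx)])
for n,bx in (("top",(295,220,330,255)),("side",(295,230,340,275))):
    print('brass',n,[(q[0],q[1].round(1)) for q in blobs(I[n],'brass',bx,110)])
a=cv2.resize(I['top'][215:265,290:340],(500,500),interpolation=2);b=cv2.resize(I['side'][185:285,260:360],(500,500),interpolation=2)
c=np.hstack([a,b]);cv2.imwrite("pics/z0.png",cv2.resize(c,(800,400))[:,:,::-1])
E
```

```text
green top [439 209  11  11  90] [443.9 214. ]
green side [395 333  16  13 166] [402.8 339.3]
green [ 0.53650346 -0.40577185  0.05561135] 4.14978025381811e-05
yellow top [403 218  11  10  89] [408.  222.4]
yellow side [363 304  15  12 146] [369.9 309.2]
yellow [ 0.5074325  -0.29355591  0.05585399] 0.00010375600727842618
red top [421 213  11  11  94] [426.  218.2]
red side [378 318  16  13 169] [385.4 323.5]
red [ 0.52173139 -0.34949786  0.05590846] 0.00017905170117213872
tail top [(array([209, 234,   9,   9,  62], dtype=int32), array([213.3, 237.7]))]
tail side [(array([283, 192,   8,   5,  36], dtype=int32), array([286.5, 194. ])), (array([281, 213,  11,   3,  16], dtype=int32), array([285.9, 214.1]))]
brass top [(array([309, 229,   7,  11,  50], dtype=int32), array([312.1, 234. ]))]
brass side [(array([312, 235,  10,  17,  92], dtype=int32), array([316.3, 243.3]))]
```

View pics/z0.png

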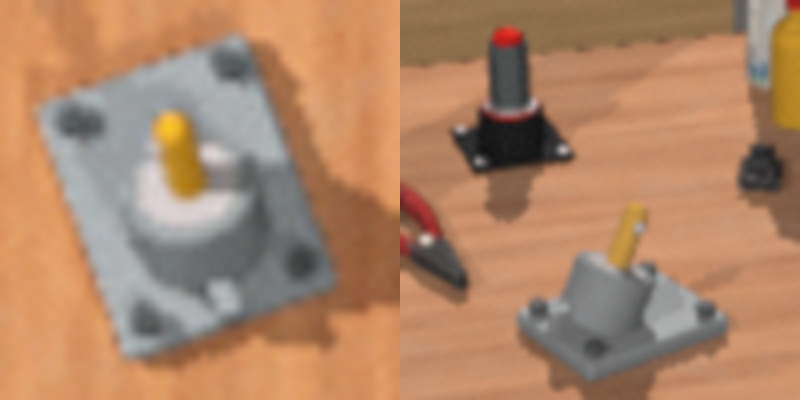

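The crop shows the block's base corners at crop pixels (40,105), (240,38), (335,285) and (125,355). The nipple tip is at top (311.6,230.2) and side (319.2,237.3). The coupler stands upright in its cup.

```bash
python3 - <<'E'
from h import *
P={n:vision.camera_params(n) for n in("top","side")}
C=[plane(P['top'],(290+u/8,215+v/8),0.014)[:2] for u,v in((40,105),(240,38),(335,285),(125,355))]
C=np.array(C);print(C.round(4));l=C[0]-C[3]+C[1]-C[2];s=C[0]-C[1]+C[3]-C[2]
print('len',np.linalg.norm(l)/2,np.linalg.norm(s)/2,'ang',np.degrees(np.arctan2(l[1],l[0])),np.degrees(np.arctan2(s[1],s[0]))-90,'centre',C.mean(0))
print('tip',tri([ray(P['top'],(311.6,230.4)),ray(P['side'],(319.0,237.6))]))
print('niproot',tri([ray(P['top'],(313.2,238.5)),ray(P['side'],(315.8,251.5))]))
print('tailtop',tri([ray(P['top'],(213.3,237.7)),ray(P['side'],(286.5,193.3))]))
print('wrist',vision.camera_params('wrist')['extrinsics'].round(3))
p=manip.observe();print(p['tcp_pos'],p['tool_rot'])
g=np.array([.5365,-.4058]);d=g-p['tcp_pos'][:2];print(d,np.hypot(*d))
y=p['tool_rot'][2];print('tool xy',[d@[np.cos(y),np.sin(y)],d@[np.sin(y),-np.cos(y)]])
E
```

```text
[[ 0.4896  0.0592]
 [ 0.5186 -0.0198]
 [ 0.4198 -0.0595]
 [ 0.39    0.0227]]
len 0.10627500315689842 0.08573862049879555 ang 21.001828244796638 20.057544729213248 centre [0.45448215 0.00064507]
tip (array([0.46964067, 0.00498407, 0.08445307]), np.float64(8.824824914857288e-05))
niproot (array([ 0.45533421, -0.00052209,  0.04812401]), np.float64(0.0041607388282846585))
tailtop (array([0.43913062, 0.30178946, 0.09475463]), np.float64(0.0008259224580642968))
wrist [[ 0.354  0.935 -0.002 -0.675]
 [ 0.894 -0.338  0.296 -0.035]
 [ 0.276 -0.106 -0.955  0.393]
 [ 0.     0.     0.     1.   ]]
[0.23872231 0.6307766  0.20060602] [-3.13987232e+00  8.03613496e-05  2.77980131e+00]
[ 0.29777769 -1.0365766 ] 1.078500165323477
tool xy [np.float64(-0.6453973117622192), np.float64(-0.8640746012774982)]
```

>>> jog_arm(
  commands=[
    [[0,0,-3.5],0,1],
    [[0,0,-3.5],0,1],
    [[-3.3,-2.6,0],0,1],
    [[-3.3,-2.6,0],0,1],
    [[-3.3,-2.6,0],0,1],
    [[-3.3,-2.6,0],0,1],
    [[-3.3,-2.6,0],0,1],
    [[-3.3,-2.6,0],0,1],
    [[-3.3,-2.6,0],0,1],
    [[-3.3,-2.6,0],0,1],
    [[-3.3,-2.6,0],0,1],
    [[-3.3,-2.6,0],0,1],
  ],
)

```text
t: 1.3
tcp_pos: [0.4559, 0.2696, 0.2713]
tool_rot: [-3.141, -0.0, 2.78]
wrist_force: [0.3, -0.2, 0.0]
grip_width: 0.032
grip_force: 0.0
```

>>> jog_arm(
  commands=[
    [[0,0,0],8.5,1],
    [[0,0,0],8.5,1],
    [[0,0,0],8.5,1],
    [[0,0,0],8.5,1],
    [[0,0,0],8.5,1],
    [[0,0,0],8.5,1],
    [[0,0,0],8.5,1],
    [[0,0,0],8.5,1],
    [[0,0,0],8.5,1],
    [[0,0,0],8.5,1],
    [[0,0,0],8.5,1],
    [[0,0,0],8.5,1],
  ],
)

```text
t: 2.5
tcp_pos: [0.4552, 0.2712, 0.2711]
tool_rot: [-3.141, 0.001, 0.993]
wrist_force: [0.1, 0.1, 0.3]
grip_width: 0.003
grip_force: 0.0
```

>>> jog_arm(
  commands=[
    [[0,0,0],8.5,1],
    [[0,0,0],8.5,1],
    [[0,0,0],8.5,1],
    [[0,0,0],8.5,1],
    [[0,0,0],2.8,1],
    [[0,0,0],0,1],
  ],
)

```text
t: 3.1
tcp_pos: [0.4552, 0.2712, 0.2712]
tool_rot: [3.141, 0.001, 0.358]
wrist_force: [-0.8, 0.4, 0.0]
grip_width: 0.006
grip_force: 0.0
```

>>> jog_arm(
  commands=[
    [[-1.15,4.73,0],0,1],
    [[-1.15,4.73,0],0,1],
    [[-1.15,4.73,0],0,1],
    [[-1.15,4.73,0],0,1],
    [[-1.15,4.73,0],0,1],
    [[-1.15,4.73,0],0,1],
    [[-1.15,4.73,0],0,1],
    [[-1.15,4.73,0],0,1],
    [[-1.15,4.73,0],0,1],
    [[-1.15,4.73,0],0,1],
    [[-1.15,4.73,0],0,1],
    [[-1.15,4.73,0],0,1],
  ],
)

```text
t: 4.3
tcp_pos: [0.5248, -0.3102, 0.2712]
tool_rot: [-3.141, -0.0, 0.359]
wrist_force: [1.0, -0.4, 0.9]
grip_width: 0.004
grip_force: 0.0
```

>>> jog_arm(
  commands=[
    [[-1.15,4.73,0],0,1],
    [[-1.15,4.73,0],0,1],
    [[0,0,4.5],0,1],
    [[0,0,4.5],0,1],
    [[0,0,4.5],0,1],
    [[0,0,4.0],0,1],
    [[0,0,0],0,1],
    [[0,0,0],0,1],
  ],
)

```text
t: 5.1
tcp_pos: [0.5363, -0.4056, 0.0968]
tool_rot: [-3.141, 0.001, 0.358]
wrist_force: [0.7, -0.6, 0.9]
grip_width: 0.005
grip_force: 0.0
```

>>> jog_arm(
  commands=[
    [[0,0,2.5],0,1],
    [[0,0,0.8],0,1],
    [[0,0,0.5],0,1],
    [[0,0,0.4],0,1],
    [[0,0,0.4],0,1],
    [[0,0,0],0,1],
  ],
)

```text
t: 5.7
tcp_pos: [0.5363, -0.4053, 0.0507]
tool_rot: [3.142, -0.0, 0.357]
wrist_force: [0.9, -0.2, 0.3]
grip_width: 0.001
grip_force: 0.0
```

>>> jog_arm(
  commands=[
    [[0,0,0.2],0,1],
    [[0,0,0.2],0,1],
    [[0,0,0],0,1],
  ],
)

```text
t: 6.0
tcp_pos: [0.5361, -0.4052, 0.0463]
tool_rot: [-3.141, 0.0, 0.357]
wrist_force: [-0.2, 1.4, -0.0]
grip_width: 0.004
grip_force: 0.0
```

>>> jog_arm(
  commands=[
    [[0,0,0.2],0,1],
    [[0,0,0],0,1],
  ],
)

```text
t: 6.2
tcp_pos: [0.5361, -0.4052, 0.0442]
tool_rot: [-3.141, 0.0, 0.357]
wrist_force: [-0.5, 0.3, 0.3]
grip_width: 0.008
grip_force: 0.0
```

```bash
python3 - <<'E'
from h import *
a=vision.get_image('wrist');b=vision.get_image('side')
cv2.imwrite("pics/k1.png",np.hstack([cv2.resize(a,(400,300)),cv2.resize(b[250:400,300:500],(400,300))])[:,:,::-1])
E
```

```text
(no output)
```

View pics/k1.png

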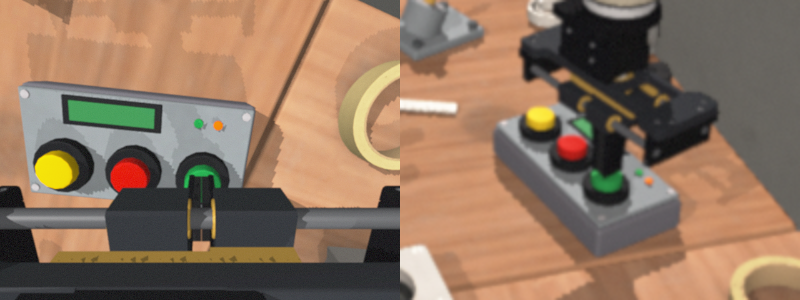

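Wrist half of the picture: the finger tips are at about (203,185), on the green key. Side half: the fingers stand on the green key at about (605,180). There is no contact force, so I'll check by projection.

```bash
python3 - <<'E'
from h import *
o=manip.observe();print(o['tcp_pos'],o['wrist_force'],o['joint_torque'].round(2))
a=vision.get_image('wrist');b=vision.get_image('side')
for n,i in(('wrist',a),('side',b)):
    P=vision.camera_params(n)
    print(n,'tcp',proj(P,o['tcp_pos']))
    for c,k in(('green',[.5365,-.4058]),('red',[.5217,-.3495]),('yellow',[.5074,-.2936])):
        q=blobs(i,c,(0,0,640,480) if n=='wrist' else (350,290,430,360))
        q=min(q,key=lambda q:np.linalg.norm(q[1]-proj(P,np.array([*k,.054]))))
        print(n,c,q[0],q[1].round(1),[proj(P,np.array([*k,z])).round(1) for z in(.056,.05,.044)])
cv2.imwrite("pics/k2.png",np.hstack([a[200:400,220:420],b[300:360,350:410].repeat(4,0).repeat(4,1)[:200,:240]])[:,:,::-1].repeat(1,0))
E
```

```text
[ 0.53622065 -0.40530675  0.04442134] [-0.00238858 -0.27075018  0.7004456 ] [-1.000e-02 -5.177e+01  1.043e+01 -1.791e+01 -6.000e-02  2.000e-02
  0.000e+00]
wrist tcp [324.10421303 280.24899473]
wrist green [ 293  263   61   39 1114] [323.5 279.4] [array([325.3, 289.3]), array([325.2, 284.4]), array([325.1, 279.8])]
wrist red [ 176  252   64   56 2728] [207.2 279. ] [array([210.7, 278.7]), array([214. , 274.1]), array([217.1, 269.8])]
wrist yellow [  55  240   72   63 3396] [ 90.8 270.9] [array([ 94.8, 267.3]), array([101.6, 263. ]), array([108.1, 259. ])]
side tcp [402.23336489 343.83934773]
side green [395 335  16  11 129] [402.9 340.4] [array([402.8, 339.1]), array([402.6, 341.6]), array([402.5, 344.1])]
side red [378 318  16  13 168] [385.4 323.5] [array([385.5, 323.4]), array([385.3, 325.9]), array([385.2, 328.3])]
side yellow [363 304  15  12 147] [369.7 309.2] [array([369.8, 309.2]), array([369.8, 311.5]), array([369.7, 313.9])]
```

View pics/k2.png

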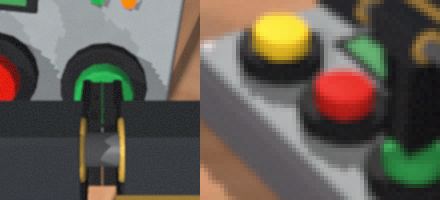

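>>> jog_arm(
  commands=[
    [[0,0,0.2],0,1],
    [[0,0,0],0,1],
  ],
)

```text
t: 6.6
tcp_pos: [0.5361, -0.4051, 0.0422]
tool_rot: [-3.141, 0.0, 0.357]
wrist_force: [0.5, 0.2, -0.3]
grip_width: 0.002
grip_force: 0.0
```

>>> jog_arm(
  commands=[
    [[0,0,0.2],0,1],
    [[0,0,0],0,1],
  ],
)

```text
t: 6.8
tcp_pos: [0.5363, -0.4054, 0.0405]
tool_rot: [3.142, -0.0, 0.357]
wrist_force: [-0.3, -0.2, 1.3]
grip_width: 0.004
grip_force: 0.9
```

>>> jog_arm(
  commands=[
    [[0,0,0.2],0,1],
    [[0,0,0],0,1],
  ],
)

```text
t: 7.0
tcp_pos: [0.5364, -0.4054, 0.0386]
tool_rot: [3.141, -0.0, 0.357]
wrist_force: [0.1, 0.8, 2.3]
grip_width: 0.003
grip_force: 1.5
```

>>> jog_arm(
  commands=[
    [[0,0,0.2],0,1],
    [[0,0,0],0,1],
  ],
)

```text
t: 7.2
tcp_pos: [0.5364, -0.4054, 0.0366]
tool_rot: [3.141, -0.0, 0.357]
wrist_force: [-0.2, 0.5, 4.0]
grip_width: 0.005
grip_force: 2.1
```

>>> jog_arm(
  commands=[
    [[0,0,0.15],0,1],
    [[0,0,0],0,1],
  ],
)

```text
t: 7.4
tcp_pos: [0.5364, -0.4054, 0.0355]
tool_rot: [3.142, -0.0, 0.357]
wrist_force: [-1.0, 0.7, 6.9]
grip_width: 0.005
grip_force: 3.2
```

>>> jog_arm(
  commands=[
    [[0,0,0.15],0,1],
    [[0,0,0],0,1],
  ],
)

```text
t: 7.6
tcp_pos: [0.5364, -0.4055, 0.0353]
tool_rot: [-3.141, -0.001, 0.357]
wrist_force: [-3.1, 2.9, 13.7]
grip_width: 0.005
grip_force: 6.9
```

The key bottomed at TCP z of about 0.0355. That means contact comes about 14 mm lower than the images suggest. Next is the yellow key, using the same contact height.

>>> jog_arm(
  commands=[
    [[0,0,-3],0,1],
    [[0,0,-2],0,1],
    [[0.3,-3.8,0],0,1],
    [[0.4,-3.8,0],0,1],
    [[0.5,-3.9,0],0,1],
    [[0,0,0],0,1],
    [[0,0,3.0],0,1],
    [[0,0,0],0,1],
  ],
)

```text
t: 8.4
tcp_pos: [0.5052, -0.2917, 0.0506]
tool_rot: [-3.137, 0.004, 0.358]
wrist_force: [-1.0, 0.6, -0.2]
grip_width: 0.002
grip_force: 0.0
```

>>> jog_arm(
  commands=[
    [[0.2,0.1,0.7],0,1],
    [[0,0,0.5],0,1],
    [[0,0,0.3],0,1],
    [[0,0,0.15],0,1],
    [[0,0,0],0,1],
  ],
)

```text
t: 8.9
tcp_pos: [0.5101, -0.2945, 0.0377]
tool_rot: [3.14, -0.001, 0.357]
wrist_force: [1.3, -1.0, 4.0]
grip_width: 0.008
grip_force: 1.8
```

>>> jog_arm(
  commands=[
    [[0,0,0.15],0,1],
    [[0,0,0.15],0,1],
    [[0,0,0.1],0,1],
    [[0,0,0],0,1],
  ],
)

```text
t: 9.3
tcp_pos: [0.5101, -0.2945, 0.0352]
tool_rot: [3.141, -0.002, 0.357]
wrist_force: [-3.9, 1.0, 16.5]
grip_width: 0.006
grip_force: 8.5
```

>>> jog_arm(
  commands=[
    [[0,0,-4],0,1],
    [[0,0,-4.8],0,1],
    [[0,0,-4.8],0,1],
    [[0,0,-4.8],0,1],
    [[0.96,-4.2,0],0,1],
    [[0.96,-4.2,0],0,0],
    [[0.96,-4.2,0],0,-1],
    [[0.96,-4.2,0],0,-1],
    [[0.96,-4.2,0],0,-1],
    [[0.96,-4.2,0],0,-1],
    [[0.96,-4.2,0],0,-1],
    [[0,0,0],0,-1],
  ],
)

```text
t: 10.5
tcp_pos: [0.4679, 0.012, 0.2161]
tool_rot: [-3.138, 0.002, 0.369]
wrist_force: [-0.5, -0.1, -0.4]
grip_width: 0.557
grip_force: 0.0
```

```bash
python3 - <<'E'
from h import *
o=manip.observe();P=vision.camera_params('wrist');a=vision.get_image('wrist');print(o['tcp_pos'],o['tool_rot'],o['dq'].round(3))
np.save('w1.npy',P['extrinsics']);cv2.imwrite("pics/w1.png",a[:,:,::-1])
for k in ([.4696,.005,.0845],[.4553,-.0005,.0465],[.5104,-.00,.0]): print(proj(P,np.array(k)).round(1))
E
```

```text
[0.46791976 0.01201838 0.21610699] [-3.13810584e+00  1.81780202e-03  3.68669254e-01] [ 0.06   0.011  0.087 -0.01   0.042 -0.007  0.061]
[332.  220.6]
[330.9 226. ]
[348.6 167.8]
```

View pics/w1.png

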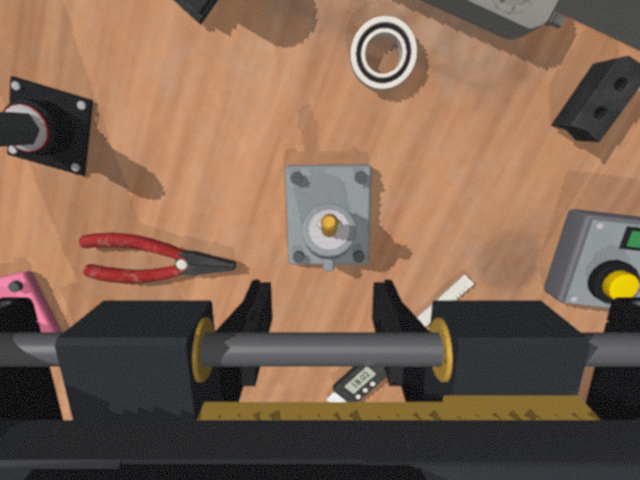

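The wrist view shows the block square to the image, with corners (286,167), (370,165), (371,264) and (289,263). The nipple tip is at (329,220), within 3 px of the prediction. The cup is at the left, at about (45,130).

```bash
python3 - <<'E'
from h import *
P={n:vision.camera_params(n) for n in("top","side","wrist")};P['wrist']['extrinsics']=np.load('w1.npy')
C=np.array([plane(P['wrist'],uv,.014)[:2] for uv in((286.5,167),(370,165.5),(371.5,264),(289,263.5))])
l=C[0]-C[3]+C[1]-C[2];s=C[0]-C[1]+C[3]-C[2]
print(np.linalg.norm(l)/2,np.linalg.norm(s)/2,np.degrees([np.arctan2(l[1],l[0]),np.arctan2(s[1],s[0])-np.pi/2]),C.mean(0))
a=cv2.imread('pics/w1.png')[:,:,::-1].copy()
print([(q[0],q[1]) for q in blobs(a,'brass',(300,190,360,260),110)])
r=[ray(P['top'],(311.6,230.4)),ray(P['side'],(319.0,237.6)),ray(P['wrist'],(329,219))]
print(tri(r),tri(r[:2]),tri(r[1:]),tri(r[::2]))
o=manip.observe();print(o['tcp_pos'],o['tool_rot'])
E
```

```text
0.10738381661891844 0.08893593105220716 [22.63188808 21.47662707] [0.45587521 0.00095976]
[(array([322, 215,  16,  21, 271], dtype=int32), array([328.95940959, 224.8597786 ]))]
(array([0.46986241, 0.00645214, 0.08351936]), np.float64(0.0014463056427581249)) (array([0.46964067, 0.00498407, 0.08445307]), np.float64(8.824824914857288e-05)) (array([0.47003584, 0.0077341 , 0.08317202]), np.float64(0.0003317247277431671)) (array([0.46971879, 0.00634968, 0.08161973]), np.float64(0.0013632223008384987))
[0.46846107 0.00859857 0.21634527] [-3.14012046e+00  1.63628339e-03  3.64499649e-01]
```

>>> jog_arm(
  commands=[
    [[1.09,-4.07,0],0,-1],
    [[1.09,-4.07,0],0,-1],
    [[1.09,-4.07,0],0,-1],
    [[1.09,-4.07,0],0,-1],
    [[1.09,-4.07,0],0,-1],
    [[1.09,-4.07,0],0,-1],
    [[1.09,-4.07,0],0,-1],
    [[0,0,0],0,-1],
    [[0,0,0],0,-1],
    [[0,0,0],0,-1],
  ],
)

```text
t: 11.55
tcp_pos: [0.4422, 0.2965, 0.2168]
tool_rot: [3.141, 0.001, 0.354]
wrist_force: [-0.0, 0.0, 0.4]
grip_width: 0.997
grip_force: 0.0
```

```bash
python3 - <<'E'
from h import *
o=manip.observe();P=vision.camera_params('wrist');a=vision.get_image('wrist');print(o['tcp_pos'],o['tool_rot'],o['dq'].round(3))
np.save('w2.npy',P['extrinsics']);cv2.imwrite("pics/w2.png",a[:,:,::-1])
for k in ([.439,.302,.096],[.439,.302,.088],[.439,.302,.032]): print(proj(P,np.array(k)).round(1))
for q in blobs(a,'red',(200,60,450,300)): print(q[0],q[1],plane(P,q[1],.094))
E
```

```text
[0.44220838 0.29648066 0.21676   ] [3.14052586e+00 7.83222207e-04 3.53947203e-01] [ 0.004 -0.01   0.004  0.001 -0.005 -0.003 -0.003]
[315.8 224.1]
[315.9 221.7]
[316.7 207.7]
[300 210  29  29 639] [314.04068858 223.85758998] [0.43813393 0.30330395 0.094     ]
[332 296  54   4 124] [358.37096774 298.2016129 ] [0.38614507 0.24142397 0.094     ]
```

View pics/w2.png

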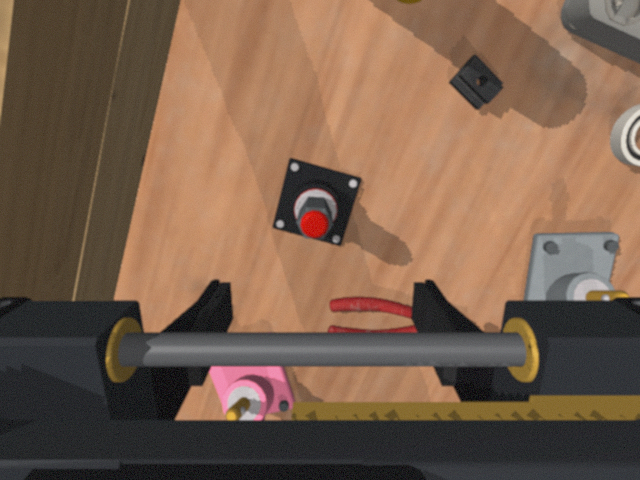

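The wrist view shows the coupler's red tail at (314,224), which gives (0.438,0.303). The fingers will straddle it with clearance.

>>> jog_arm(
  commands=[
    [[-0.15,-0.7,0],0,-1],
    [[0,0,4],0,-1],
    [[0,0,4],0,-1],
    [[0,0,4],0,-1],
    [[0,0,3],0,-1],
    [[0,0,2],0,-1],
    [[0,0,0],0,-1],
    [[0,0,0],0,-1],
  ],
)

```text
t: 12.4
tcp_pos: [0.4381, 0.3048, 0.0475]
tool_rot: [-3.141, -0.0, 0.356]
wrist_force: [-0.1, 0.2, 0.4]
grip_width: 0.998
grip_force: 0.0
```

```bash
python3 - <<'E'
from h import *
o=manip.observe();P=vision.camera_params('side');b=vision.get_image('side');print(o['tcp_pos'],proj(P,o['tcp_pos']))
a=vision.get_image('wrist')
cv2.imwrite("pics/c1.png",np.hstack([cv2.resize(b[150:250,240:340],(400,400),interpolation=2),cv2.resize(a,(400,300))[:,:][np.r_[0:300,[299]*100]]])[:,:,::-1])
E
```

```text
[0.43805564 0.30481017 0.04754101] [286.32531802 207.40853679]
```

View pics/c1.png

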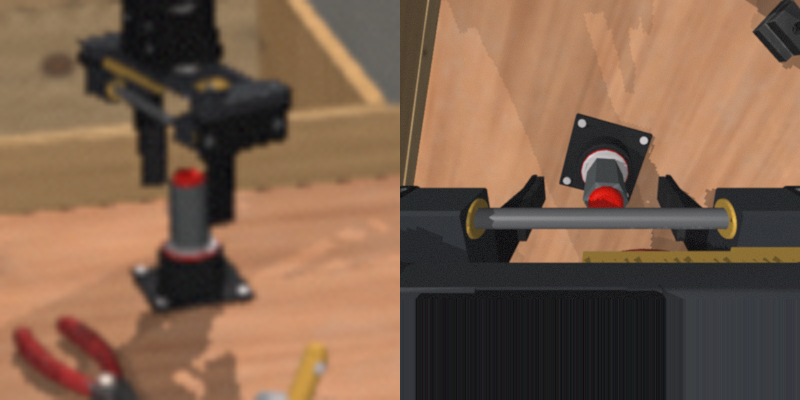

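Side half of the picture: the finger tips are at crop (152,185) and (222,220). That is about 7 px, or about 15 mm, above the projected TCP, so the tips really sit about 14.5 mm above the reported TCP. I'll descend watching the force.

>>> jog_arm(
  commands=[
    [[0,0.1,0.7],0,-1],
    [[0,0,0.5],0,-1],
    [[0,0,0],0,-1],
  ],
)

```text
t: 12.8
tcp_pos: [0.4375, 0.3038, 0.0346]
tool_rot: [3.141, 0.001, 0.357]
wrist_force: [0.1, 0.2, -0.1]
grip_width: 1.004
grip_force: 0.0
```

>>> jog_arm(
  commands=[
    [[0,0,0.3],0,-1],
    [[0,0,0],0,-1],
  ],
)

```text
t: 13.0
tcp_pos: [0.4378, 0.3039, 0.0318]
tool_rot: [3.142, 0.0, 0.357]
wrist_force: [0.6, -0.2, -0.2]
grip_width: 1.002
grip_force: 0.0
```

>>> jog_arm(
  commands=[
    [[0,0,0.3],0,-1],
    [[0,0,0],0,-1],
  ],
)

```text
t: 13.2
tcp_pos: [0.4378, 0.3039, 0.0287]
tool_rot: [3.141, 0.001, 0.357]
wrist_force: [0.3, 0.4, -0.4]
grip_width: 1.0
grip_force: 0.0
```

>>> jog_arm(
  commands=[
    [[0,0,0.2],0,-1],
    [[0,0,0],0,-1],
  ],
)

```text
t: 13.4
tcp_pos: [0.4378, 0.3039, 0.0268]
tool_rot: [3.142, 0.0, 0.357]
wrist_force: [0.2, -0.4, -1.0]
grip_width: 1.001
grip_force: 0.0
```

>>> jog_arm(
  commands=[
    [[0,0,0],0,0],
    [[0,0,0],0,0.3],
    [[0,0,0],0,1],
    [[0,0,0],0,1],
    [[0,0,0],0,1],
    [[0,0,0],0,1],
    [[0,0,0],0,1],
    [[0,0,0],0,1],
  ],
)

```text
t: 14.2
tcp_pos: [0.4382, 0.3034, 0.0271]
tool_rot: [3.141, 0.0, 0.357]
wrist_force: [1.2, -3.8, 0.7]
grip_width: 0.353
grip_force: 27.7
```

```bash
python3 - <<'E'
from h import *
b=vision.get_image('side');a=vision.get_image('wrist')
cv2.imwrite("pics/c2.png",np.hstack([cv2.resize(b[150:250,240:340],(400,400),interpolation=2),cv2.resize(a,(400,300))[:,:][np.r_[0:300,[299]*100]]])[:,:,::-1])
E
```

View pics/c2.png

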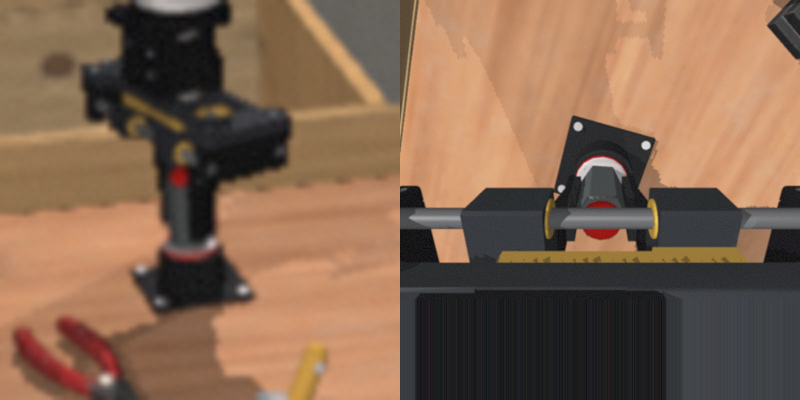

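Side half of the picture: the fingers hold the hexagon just above the collar, and the body is clear. The opening of 30.7 mm means the flats are misaligned by about 13°. I'll open slightly, turn and regrip.

>>> jog_arm(
  commands=[
    [[0,0,0],0,0],
    [[0,0,0],0,0],
    [[0,0,0],7,0],
    [[0,0,0],7,0],
    [[0,0,0],0,1],
    [[0,0,0],0,1],
    [[0,0,0],0,1],
    [[0,0,0],0,1],
    [[0,0,0],0,1],
  ],
)

```text
t: 15.2
tcp_pos: [0.4381, 0.3034, 0.027]
tool_rot: [3.141, 0.0, 0.113]
wrist_force: [0.6, -2.7, 0.7]
grip_width: 0.351
grip_force: 30.0
```

>>> jog_arm(
  commands=[
    [[0,0.1,0],0,0],
    [[0,0,0],0,0],
    [[0,0,0],-7,0],
    [[0,0,0],0,1],
    [[0,0,0],0,1],
    [[0,0,0],0,1],
    [[0,0,0],0,1],
    [[0,0,0],0,1],
  ],
)

```text
t: 16.0
tcp_pos: [0.4381, 0.3032, 0.0271]
tool_rot: [-3.141, -0.0, 0.235]
wrist_force: [0.2, -0.3, 0.1]
grip_width: 0.355
grip_force: 30.0
```

Three grips at different angles give the same width, so the hexagon aligns itself on the flats. Next I turn back to yaw 21° and lift most of the way out. Then I lever the coupler against the cup rim to pivot it in the pads.

>>> jog_arm(
  commands=[
    [[0,0,0],-7.5,1],
    [[0,0,0],0,1],
    [[0,0,-1.0],0,1],
    [[0,0,-0.9],0,1],
    [[0,0,0],0,1],
    [[0,0,0],0,1],
  ],
)

```text
t: 16.6
tcp_pos: [0.438, 0.3031, 0.0464]
tool_rot: [-3.141, -0.0, 0.366]
wrist_force: [0.1, -0.5, -2.4]
grip_width: 0.358
grip_force: 30.0
```

>>> jog_arm(
  commands=[
    [[0.4,0,0],0,1],
    [[0.4,0,0],0,1],
    [[0.4,0,0],0,1],
    [[0,0,0],0,1],
  ],
)

```text
t: 17.0
tcp_pos: [0.4449, 0.3048, 0.0446]
tool_rot: [3.14, 0.012, 0.366]
wrist_force: [-8.1, -4.4, 3.3]
grip_width: 0.351
grip_force: 30.0
```

>>> jog_arm(
  commands=[
    [[0.4,0,0],0,1],
    [[0.4,0,0],0,1],
    [[0,0,0],0,1],
  ],
)

```text
t: 17.3
tcp_pos: [0.4531, 0.3077, 0.0448]
tool_rot: [3.14, 0.01, 0.365]
wrist_force: [-6.3, -4.6, 3.5]
grip_width: 0.353
grip_force: 30.0
```

>>> jog_arm(
  commands=[
    [[0.4,0,0],0,1],
    [[0.3,0,0],0,1],
    [[0,0,0],0,1],
  ],
)

```text
t: 17.6
tcp_pos: [0.4599, 0.31, 0.0445]
tool_rot: [3.14, 0.01, 0.365]
wrist_force: [-6.4, -4.6, 1.4]
grip_width: 0.35
grip_force: 29.9
```

```bash
cat > m.py <<'E'
from h import *
o=manip.observe();print(o['tcp_pos'],o['tool_rot'],o['wrist_force'])
P={n:vision.camera_params(n) for n in("top","side","wrist")};I={n:vision.get_image(n) for n in P}
for n in P: cv2.imwrite(f"pics/m_{n}.png",I[n][:,:,::-1])
for n in P:
    c=proj(P[n],o['tcp_pos']+[0,0,.03]).astype(int); r=40 if n!='wrist' else 150
    b=np.clip([*(c-r),*(c+r)],0,479)
    print(n,c,[(q[0],q[1].round(1)) for q in blobs(I[n],'red',b,amin=4)[:5]])
E
python3 m.py
```

```text
[0.45987792 0.30999448 0.04454204] [3.1396394  0.00985185 0.36537058] [-6.35011364 -4.56277103  1.35113489]
top [212 231] [(array([243, 268,   9,   3,  17], dtype=int32), array([247.9, 269.4]))]
side [292 197] [(array([254, 229,  14,   8,  68], dtype=int32), array([259.6, 232.9])), (array([291, 185,   3,   3,   5], dtype=int32), array([292., 186.]))]
wrist [324 307] [(array([ 289,  296,   66,   37, 1949], dtype=int32), array([321.1, 316.7])), (array([333, 272,  13,   6,  28], dtype=int32), array([338.9, 274.6])), (array([347, 278,   9,  10,  22], dtype=int32), array([351.2, 283.1])), (array([318, 270,  10,   3,  18], dtype=int32), array([322.5, 271. ])), (array([289, 279,  10,   9,  18], dtype=int32), array([293.7, 282.7]))]
```

```bash
cat > t.py <<'E'
from h import *
def inplane(P,uv,tcp,yaw):
    o,d=ray(P,uv); n=np.array([np.sin(yaw),-np.cos(yaw),0]); p=o+d*(n@(tcp-o))/(n@d)-tcp
    return p@[np.cos(yaw),np.sin(yaw),0],p[2]
if __name__=="__main__":
    o=manip.observe();P=vision.camera_params('wrist');a=vision.get_image('wrist')
    T=o['tcp_pos'];y=o['tool_rot'][2]
    c=proj(P,T+[0,0,.04]).astype(int);B=blobs(a,'red',(c[0]-130,c[1]-110,c[0]+130,c[1]+130),amin=10)
    q=B[0];s,z=inplane(P,q[1],T,y);print('tail centroid mm',s*1e3,z*1e3,q[0])
    ys,xs=np.nonzero(q[2]);print('top row',ys.min(),'bot',ys.max())
    m=np.zeros(a.shape[:2],bool)
    for b in B[1:]: m|=b[2]
    pts=np.argwhere(m)[:,::-1].astype(np.float32); pts=pts[np.linalg.norm(pts-c,axis=1)<130]
    far=pts[pts[:,1]<=pts[:,1].min()+1].mean(0); print('collar far edge',far,np.array(inplane(P,far,T,y))*1e3,'extent',pts.min(0),pts.max(0))
    for th in(0.,.35,.44,.53):
        for zc in(.019,.033): print(th,zc,[ (proj(P,T+np.array([np.cos(y)*S,np.sin(y)*S,Z]))).round(0) for S,Z in((np.sin(th)*.0345,zc+np.cos(th)*.0345),(-np.sin(th)*.025+.021*np.cos(th),zc-.025*np.cos(th)-.021*np.sin(th)))])
    cv2.imwrite('pics/t.png',cv2.resize(a[max(0,c[1]-150):c[1]+150,c[0]-200:c[0]+200],(800,600))[:,:,::-1]);print('crop centre',c)
E
python3 t.py
```

```text
tail centroid mm 30905.282358866443 54287.27799647133 [ 289  296   66   37 1948]
top row 296 bot 332
collar far edge [322.6     270.73334] [ -80.30468224 -204.87076496] extent [289. 270.] [355. 287.]
0.0 0.019 [array([325., 335.]), array([324., 240.])]
0.0 0.033 [array([326., 356.]), array([324., 248.])]
0.35 0.019 [array([325., 306.]), array([324., 253.])]
0.35 0.033 [array([326., 325.]), array([324., 263.])]
0.44 0.019 [array([325., 298.]), array([324., 258.])]
0.44 0.033 [array([326., 316.]), array([324., 267.])]
0.53 0.019 [array([325., 291.]), array([324., 262.])]
0.53 0.033 [array([326., 307.]), array([324., 271.])]
crop centre [325 318]
```

View pics/t.png

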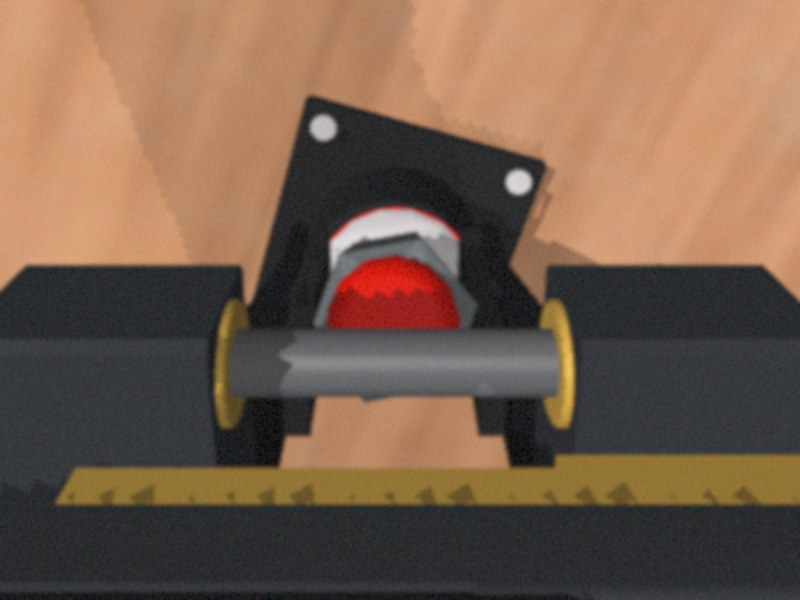

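The picture shows the coupler leaning away in the grip. The cap's far edge is at full-image row 296 and it is widest at about row 329. The collar's far edge is at row 271. I'll fit the tilt from these rows.

```bash
cat > fit.py <<'E'
from h import *
from scipy.optimize import least_squares
P=vision.camera_params('wrist');o=manip.observe();T=o['tcp_pos'];y=o['tool_rot'][2];ex=np.array([np.cos(y),np.sin(y),0]);ez=np.array([0,0,1.])
ey=np.cross(ez,ex)
def row(mid,th,h,r):   # min row of a disc of radius r at height h on the axis
    u=ex*np.sin(th)+ez*np.cos(th);n=ex*np.cos(th)-ez*np.sin(th)
    q=np.array([proj(P,mid+u*h+r*(n*np.cos(a)+ey*np.sin(a))) for a in np.linspace(0,6.28,73)]);return q[:,1].min(),np.ptp(q[:,0]),q[q[:,0].argmax()]
for th in np.arange(.25,.6,.05):
    for zp in (.019,.0335):
        mid=T+ez*zp+(.036-zp)*(ex*np.sin(th)+ez*np.cos(th))
        print(f'{th:.2f} {zp}',*[(round(a,1),round(b,1),c.round(0)) for a,b,c in(row(mid,th,.033,.011),row(mid,th,-.025,.021),row(mid,th,-.031,.021))])
E
python3 fit.py
```

```text
0.25 0.019 (np.float64(296.0), np.float64(61.8), array([357., 327.])) (np.float64(252.1), np.float64(82.0), array([365., 293.])) (np.float64(250.9), np.float64(79.5), array([364., 291.]))
0.25 0.0335 (np.float64(305.7), np.float64(61.5), array([357., 336.])) (np.float64(259.0), np.float64(81.7), array([365., 300.])) (np.float64(257.7), np.float64(79.3), array([364., 297.]))
0.30 0.019 (np.float64(288.7), np.float64(61.9), array([357., 320.])) (np.float64(252.7), np.float64(82.0), array([365., 294.])) (np.float64(252.1), np.float64(79.5), array([364., 292.]))
0.30 0.0335 (np.float64(300.4), np.float64(61.5), array([357., 331.])) (np.float64(261.0), np.float64(81.7), array([365., 302.])) (np.float64(260.2), np.float64(79.2), array([364., 300.]))
0.35 0.019 (np.float64(281.5), np.float64(61.8), array([357., 313.])) (np.float64(253.4), np.float64(82.0), array([365., 295.])) (np.float64(253.4), np.float64(79.5), array([364., 293.]))
0.35 0.0335 (np.float64(295.2), np.float64(61.5), array([357., 326.])) (np.float64(263.1), np.float64(81.7), array([365., 304.])) (np.float64(262.8), np.float
[... 838 characters left out ...]
y([357., 291.])) (np.float64(256.2), np.float64(82.1), array([365., 297.])) (np.float64(257.7), np.float64(79.6), array([364., 297.]))
0.50 0.0335 (np.float64(280.3), np.float64(61.3), array([356., 311.])) (np.float64(269.8), np.float64(81.9), array([365., 311.])) (np.float64(271.0), np.float64(79.4), array([364., 311.]))
0.55 0.019 (np.float64(254.2), np.float64(61.2), array([356., 284.])) (np.float64(257.2), np.float64(82.1), array([365., 298.])) (np.float64(259.3), np.float64(79.7), array([364., 299.]))
0.55 0.0335 (np.float64(275.6), np.float64(61.1), array([356., 306.])) (np.float64(272.2), np.float64(82.0), array([365., 313.])) (np.float64(273.8), np.float64(79.6), array([364., 313.]))
```

Tilt is about 0.38 rad, so I lever it a little more and then lift clear.

>>> jog_arm(
  commands=[
    [[0.35,0,0],0,1],
    [[0,0,0],0,1],
    [[0,0,-1],0,1],
    [[0,0,-2],0,1],
    [[0,0,-3],0,1],
    [[0,0,-3],0,1],
    [[0,0,-3],0,1],
    [[0,0,0],0,1],
    [[0,0,0],0,1],
    [[0,0,0],0,1],
  ],
)

```text
t: 18.8
tcp_pos: [0.4658, 0.3137, 0.1649]
tool_rot: [3.141, 0.002, 0.366]
wrist_force: [-0.3, -0.6, -3.3]
grip_width: 0.353
grip_force: 30.0
```

```bash
cat > t2.py <<'E'
from fit import *
import io
a=vision.get_image('wrist');c=proj(P,T+[0,0,.04]).astype(int)
B=blobs(a,'red',(c[0]-70,c[1]-110,c[0]+70,c[1]+40),amin=10)
print(T,o['tool_rot'],'tail',B[0][0],'collar top row',min(b[0][1] for b in B[1:] if abs(b[1][0]-c[0])<40))
def res(x):
    th,dz=x;mid=T+ez*.0335+.0025*(ex*np.sin(th)+ez*np.cos(th))+dz*ez
    return row(mid,th,.033,.0118)[0]-B[0][0][1],min(row(mid,th,h,.021)[0] for h in(-.025,-.031))-min(b[0][1] for b in B[1:] if abs(b[1][0]-c[0])<40)
print('th,dz',least_squares(res,[.4,0]).x)
S=vision.get_image('side');PS=vision.camera_params('side');k=proj(PS,T+ez*.03).astype(int);print('side',k,[(q[0],q[1].round(1)) for q in blobs(S,'red',(k[0]-30,k[1]-35,k[0]+30,k[1]+35),amin=4)])
E
python3 t2.py | tail -3
```

```text
[0.46583115 0.31365255 0.16489411] [3.14110012e+00 1.82248304e-03 3.66110668e-01] tail [ 289  293   66   40 2116] collar top row 273
th,dz [0.43667802 0.00843871]
side [293 159] [(array([292, 146,   2,   3,   6], dtype=int32), array([292.5, 147. ]))]
```

The coupler is tilted 0.437 rad in the grip, which matches the nipple's 0.44. Now I carry it above the nipple.

>>> jog_arm(
  commands=[
    [[-1.08,4.12,0],0,1],
    [[-1.08,4.12,0],0,1],
    [[-1.08,4.12,0],0,1],
    [[-1.08,4.12,0],0,1],
    [[-1.08,4.12,0],0,1],
    [[-1.08,4.12,0],0,1],
    [[-1.08,4.12,0],0,1],
    [[0,0,0],0,1],
    [[0,0,0],0,1],
    [[0,0,0],0,1],
    [[0,0,0],0,1],
  ],
)

```text
t: 20.0
tcp_pos: [0.499, 0.0191, 0.1656]
tool_rot: [-3.141, 0.001, 0.369]
wrist_force: [0.1, -0.7, -2.3]
grip_width: 0.346
grip_force: 30.0
```

```bash
python3 t2.py | tail -3; python3 - <<'E'
from h import *
o=manip.observe();T=o['tcp_pos'];S=vision.get_image('side');W=vision.get_image('wrist');cv2.imwrite('pics/s5.png',S[:,:,::-1]);cv2.imwrite('pics/w5.png',W[:,:,::-1])
P=vision.camera_params('side');a=np.array([.3977,.1526,.9048])
for dz in(.035,.044): print('mouth side',proj(P,T+[0,0,dz]-.057*a),'collar',proj(P,T+[0,0,dz]-.028*a))
print([ (q[0],q[1].round(1)) for q in blobs(S,'red',(290,150,350,240),amin=4)], [(q[0],q[1].round(1)) for q in blobs(S,'brass',(295,225,340,275),110)])
g=cv2.cvtColor(S,cv2.COLOR_RGB2HSV)
for v in range(176,246,3): print(v,' '.join(f'{g[v,u,1]:3d}/{g[v,u,2]:3d}' for u in range(296,344,3)))
E
```

```text
0.50 0.0335 (np.float64(278.7), np.float64(61.3), array([356., 309.])) (np.float64(269.7), np.float64(82.0), array([365., 311.])) (np.float64(271.0), np.float64(79.5), array([364., 311.]))
0.55 0.019 (np.float64(252.7), np.float64(61.2), array([356., 283.])) (np.float64(257.1), np.float64(82.2), array([365., 298.])) (np.float64(259.3), np.float64(79.7), array([364., 299.]))
0.55 0.0335 (np.float64(274.1), np.float64(61.1), array([356., 304.])) (np.float64(272.1), np.float64(82.1), array([365., 313.])) (np.float64(273.8), np.float64(79.6), array([364., 313.]))
mouth side [320.75775015 213.2880727 ] collar [324.71816708 202.47976612]
mouth side [320.71870583 209.98930585] collar [324.69101428 199.13420548]
[(array([327, 178,   4,   4,  12], dtype=int32), array([328.9, 179.3])), (array([325, 203,   8,   3,   9], dtype=int32), array([328.7, 204.1])), (array([317, 198,   4,   4,   6], dtype=int32), array([318. , 199.8]))] [(array([312, 236,  10,  16,  92], dtype=int32), array([316.3, 243.4]))]
176  96/143  94/144  96/144 118/132 124/127 122/130 119/131 119/139  51/ 30  18/ 28  15/ 34 112/
[... 2707 characters left out ...]
/200 121/200 117/202 117/199 166/200 158/177 120/206 118/210 117/210 116/207 115/204 109/203 104/202
242 116/211 114/214 112/214 115/211 116/209 116/207 139/191 158/200  38/168 120/206 118/208 110/207 112/207 113/208 110/207 107/207
245 115/201 114/201 119/201 121/205 119/206 116/207 161/197 166/189 119/202 117/210 114/211 110/213 114/213 115/211 115/213 111/216Traceback (most recent call last):
  File "t2.py", line 5, in <module>
    print(T,o['tool_rot'],'tail',B[0][0],'collar top row',min(b[0][1] for b in B[1:] if abs(b[1][0]-c[0])<40))
                                                          ~~~^^^^^^^^^^^^^^^^^^^^^^^^^^^^^^^^^^^^^^^^^^^^^^^^
ValueError: min() iterable argument is empty
```

The side view data put the mouth centre at about (322,213) and the nipple tip at (319,237.6). This matches the model with the grip middle 36 mm above the TCP. I'll descend to 15 mm above the tip, on the axis.

>>> jog_arm(
  commands=[
    [[-0.1,0.2,2],0,1],
    [[0,0,2],0,1],
    [[0,0,1.25],0,1],
    [[0,0,0],0,1],
    [[0,0,0],0,1],
    [[0,0,0],0,1],
  ],
)

```text
t: 20.75
tcp_pos: [0.4998, 0.0155, 0.1144]
tool_rot: [3.141, -0.002, 0.366]
wrist_force: [1.1, -0.4, -2.3]
grip_width: 0.346
grip_force: 30.0
```

```bash
cat > s.py <<'E'
from h import *
o=manip.observe();T=o['tcp_pos'];print(T,o['tool_rot'])
a=np.array([.3977,.1526,.9048]);tip=np.array([.4698,.006,.084])
m=T+[0,0,.036]-.057*a; d=m-tip; print('mouth above tip along axis mm',1e3*d@a,'lateral xyz',1e3*(d-a*(d@a)))
I={n:vision.get_image(n) for n in('side','top')}
for n,bx in(('side',(285,190,350,270)),('top',(285,205,340,260))):
    S=I[n];P=vision.camera_params(n);print(n,'mouth pred',proj(P,m).round(1),'tip',proj(P,tip).round(1),'red',[(q[0].tolist()) for q in blobs(S,'red',bx,amin=4)],'brass',[(q[0].tolist(),q[1].round(1)) for q in blobs(S,'brass',bx,135)])
    hsv=cv2.cvtColor(S,cv2.COLOR_RGB2HSV);k=np.zeros(S.shape[:2],np.uint8);k[bx[1]:bx[3],bx[0]:bx[2]]=cv2.inRange(hsv,(0,0,115),(180,40,215))[bx[1]:bx[3],bx[0]:bx[2]]
    l=cv2.connectedComponentsWithStats(k);print(' light blobs',[(s.tolist(),c.round(1)) for s,c in zip(l[2][1:],l[3][1:]) if s[4]>15])
    if n=='side':
        for v in range(int(proj(P,m)[1])-12,int(proj(P,m)[1])+6,2): r=np.nonzero(k[v])[0]; print(v,(r.min(),r.max()) if len(r) else None)
E
python3 s.py
```

```text
[0.49983515 0.0154752  0.11436175] [ 3.14136089e+00 -1.80587718e-03  3.66141822e-01]
mouth above tip along axis mm 16.42844551563551 lateral xyz [ 0.83266075 -1.72998432 -0.07630893]
side mouth pred [321.6 231.9] tip [318.9 237.6] red [[328, 198, 4, 4, 12], [318, 219, 5, 3, 6], [324, 222, 5, 2, 5], [330, 224, 4, 1, 4]] brass [([312, 236, 10, 16, 80], array([316.4, 243.4])), ([329, 191, 5, 6, 12], array([330.2, 193.1]))]
 light blobs [([317, 222, 13, 12, 105], array([322.7, 227.6])), ([290, 248, 29, 22, 320], array([306. , 259.6])), ([318, 251, 24, 19, 211], array([327.7, 261.7]))]
219 None
221 (np.int64(300), np.int64(301))
223 (np.int64(300), np.int64(323))
225 (np.int64(318), np.int64(329))
227 (np.int64(317), np.int64(329))
229 (np.int64(317), np.int64(328))
231 (np.int64(319), np.int64(327))
233 (np.int64(325), np.int64(326))
235 None
top mouth pred [311. 227.] tip [311.3 230.3] red [] brass [([312, 233, 4, 7, 17], array([313.2, 236.4]))]
 light blobs [([308, 224, 24, 35, 340], array([318.7, 241.7]))]
```

>>> jog_arm(
  commands=[
    [[0,-0.2,0],0,1],
    [[0,0,0],0,1],
    [[-0.3,0,0.63],0,1],
    [[-0.3,0,0.63],0,1],
    [[-0.2,0,0.45],0,1],
    [[0,0,0],0,1],
    [[0,0,0],0,1],
  ],
)

```text
t: 21.55
tcp_pos: [0.4907, 0.0142, 0.0962]
tool_rot: [-3.142, 0.0, 0.366]
wrist_force: [0.2, 0.0, -2.4]
grip_width: 0.344
grip_force: 30.0
```

```bash
python3 s.py
```

```text
[0.49070339 0.0142269  0.09623496] [-3.14155805e+00  3.43261336e-04  3.65787426e-01]
mouth above tip along axis mm -3.7948677084008846 lateral xyz [-0.25629532  0.10779575  0.09495554]
side mouth pred [318.3 238.9] tip [318.9 237.6] red [[325, 205, 3, 4, 11], [314, 226, 5, 3, 5], [326, 231, 4, 2, 5]] brass [([312, 240, 8, 12, 55], array([315.5, 245.8])), ([318, 190, 10, 5, 20], array([322.9, 191.6])), ([325, 198, 6, 7, 12], array([327. , 200.3])), ([310, 191, 2, 5, 6], array([310.2, 193.3]))]
 light blobs [([314, 229, 13, 14, 108], array([319.5, 235. ])), ([290, 248, 29, 22, 319], array([306. , 259.6])), ([318, 251, 24, 19, 207], array([327.7, 261.7]))]
226 None
228 None
230 (np.int64(316), np.int64(319))
232 (np.int64(315), np.int64(325))
234 (np.int64(314), np.int64(325))
236 (np.int64(314), np.int64(325))
238 (np.int64(315), np.int64(324))
240 (np.int64(319), np.int64(323))
242 (np.int64(320), np.int64(320))
top mouth pred [311.4 231.1] tip [311.3 230.3] red [] brass [([312, 236, 4, 4, 11], array([313.5, 237.4]))]
 light blobs [([308, 225, 24, 34, 331], array([318.7, 242.2]))]
```

The mouth is over the tip with no contact force. I'll continue along the axis.

>>> jog_arm(
  commands=[
    [[-0.15,0,0.36],0,1],
    [[-0.2,0,0.36],0,1],
    [[0,0,0],0,1],
  ],
)

```text
t: 21.95
tcp_pos: [0.4883, 0.0134, 0.0896]
tool_rot: [-3.142, -0.002, 0.366]
wrist_force: [0.5, 0.1, 0.8]
grip_width: 0.348
grip_force: 30.0
```

>>> jog_arm(
  commands=[
    [[-0.17,0,0.36],0,1],
    [[-0.17,0,0.36],0,1],
    [[0,0,0],0,1],
  ],
)

```text
t: 22.25
tcp_pos: [0.4835, 0.0117, 0.0817]
tool_rot: [-3.141, 0.001, 0.366]
wrist_force: [-0.4, -0.3, -2.4]
grip_width: 0.347
grip_force: 30.0
```

>>> jog_arm(
  commands=[
    [[-0.17,0,0.36],0,1],
    [[0,0,0],0,1],
  ],
)

```text
t: 22.45
tcp_pos: [0.4834, 0.0114, 0.0789]
tool_rot: [-3.141, -0.001, 0.366]
wrist_force: [-0.1, 2.1, 8.3]
grip_width: 0.352
grip_force: 29.9
```

>>> jog_arm(
  commands=[
    [[-0.17,0,0.36],0,1],
    [[0,0,0],0,1],
  ],
)

```text
t: 22.65
tcp_pos: [0.4824, 0.011, 0.0758]
tool_rot: [-3.141, -0.003, 0.366]
wrist_force: [-0.0, 2.2, 11.9]
grip_width: 0.352
grip_force: 29.9
```

>>> jog_arm(
  commands=[
    [[-0.17,0,0.36],0,1],
    [[0,0,0],0,1],
  ],
)

```text
t: 22.85
tcp_pos: [0.4812, 0.0105, 0.0726]
tool_rot: [-3.141, -0.003, 0.366]
wrist_force: [-1.2, 3.0, 13.9]
grip_width: 0.35
grip_force: 29.9
```

```bash
python3 s.py
```

```text
[0.48119403 0.01048275 0.07261492] [-3.14111145 -0.00319788  0.36589486]
mouth above tip along axis mm -29.519502251437984 lateral xyz [ 0.46503914  0.28922823 -0.2494307 ]
side mouth pred [315.2 248.2] tip [318.9 237.6] red [[322, 215, 3, 3, 8], [311, 234, 4, 4, 7], [321, 240, 5, 2, 6], [316, 238, 4, 2, 4]] brass [([304, 193, 20, 12, 52], array([313.1, 198.2])), ([333, 197, 6, 4, 17], array([335.6, 198.4])), ([322, 209, 5, 6, 12], array([323.2, 211.1])), ([306, 201, 3, 5, 7], array([306.7, 203.4]))]
 light blobs [([347, 190, 3, 8, 19], array([348.2, 192.9])), ([290, 239, 33, 31, 431], array([308.7, 255.7])), ([321, 253, 21, 17, 191], array([328.4, 262.5]))]
236 None
238 None
240 (np.int64(312), np.int64(317))
242 (np.int64(311), np.int64(322))
244 (np.int64(310), np.int64(322))
246 (np.int64(310), np.int64(321))
248 (np.int64(305), np.int64(320))
250 (np.int64(304), np.int64(320))
252 (np.int64(303), np.int64(321))
top mouth pred [312.7 235.6] tip [311.3 230.3] red [] brass []
 light blobs [([319, 230, 11, 16, 77], array([324. , 236.6])), ([308, 235, 24, 24, 189], array([317.1, 248. ]))]
```

>>> jog_arm(
  commands=[
    [[-0.17,0,0.36],0,1],
    [[0,0,0],0,1],
  ],
)

```text
t: 23.15
tcp_pos: [0.4807, 0.01, 0.0697]
tool_rot: [-3.141, -0.005, 0.366]
wrist_force: [0.5, 2.5, 16.0]
grip_width: 0.349
grip_force: 30.0
```

>>> jog_arm(
  commands=[
    [[-0.17,0,0.36],0,1],
    [[0,0,0],0,1],
  ],
)

```text
t: 23.35
tcp_pos: [0.4831, 0.0102, 0.0677]
tool_rot: [3.14, -0.013, 0.366]
wrist_force: [3.1, 3.1, 20.1]
grip_width: 0.341
grip_force: 30.0
```

```bash
sed -i 's/c\[1\]-110,c\[0\]+70,c\[1\]+40/c[1]-110,c[0]+70,c[1]+60/; s/^print(T,o.*$/print(T,o["tool_rot"],c,[(b[0].tolist()) for b in B])/' t2.py; python3 t2.py 2>&1| grep -v '^0\.' ; python3 s.py
```

```text
[0.48308744 0.01017925 0.06772364] [ 3.13995552 -0.01300317  0.36605235] [324 316] [[290, 288, 66, 45, 2472]]
Traceback (most recent call last):
  File "t2.py", line 9, in <module>
    print('th,dz',least_squares(res,[.4,0]).x)
                  ~~~~~~~~~~~~~^^^^^^^^^^^^
  File "t2.py", line 8, in res
    return row(mid,th,.033,.0118)[0]-B[0][0][1],min(row(mid,th,h,.021)[0] for h in(-.025,-.031))-min(b[0][1] for b in B[1:] if abs(b[1][0]-c[0])<40)
                                                                                                 ~~~^^^^^^^^^^^^^^^^^^^^^^^^^^^^^^^^^^^^^^^^^^^^^^^^
ValueError: min() iterable argument is empty
[0.48313689 0.01018277 0.06774447] [ 3.13987317 -0.0130132   0.36613844]
mouth above tip along axis mm -33.19939636697746 lateral xyz [ 3.87138563  0.55079358 -1.79031858]
side mouth pred [316.  249.9] tip [318.9 237.6] red [[311, 236, 9, 5, 11], [321, 241, 5, 2, 5]] brass [([304, 195, 21, 12, 57], array([313.6, 200.2])), ([334, 199, 5, 3, 12], array([335.9, 200.1])), ([322, 210, 5, 7, 12], array([323.5, 212.7])), ([307, 202, 4, 6, 9], array([307.9, 203.8]))]
 light blobs [([347, 190, 3, 9, 22], array([348.2, 193.5])), ([290, 239, 33, 31, 436], array([308.7, 255.9])), ([321, 253, 21, 17, 195], array([328.4, 262.5]))]
237 None
239 (np.int64(313), np.int64(313))
241 (np.int64(312), np.int64(317))
243 (np.int64(311), np.int64(322))
245 (np.int64(310), np.int64(321))
247 (np.int64(309), np.int64(320))
249 (np.int64(304), np.int64(320))
251 (np.int64(304), np.int64(322))
253 (np.int64(303), np.int64(324))
top mouth pred [312.8 235.3] tip [311.3 230.3] red [] brass []
 light blobs [([319, 230, 11, 16, 78], array([324. , 236.8])), ([308, 236, 24, 23, 182], array([317. , 248.4]))]
```

>>> jog_arm(
  commands=[
    [[-0.2,0,0],0,1],
    [[-0.2,0,0],0,1],
    [[0,0,0],0,1],
    [[0,0,0],0,1],
  ],
)

```text
t: 23.9
tcp_pos: [0.4824, 0.0097, 0.0683]
tool_rot: [3.138, -0.019, 0.367]
wrist_force: [8.3, 5.7, 16.0]
grip_width: 0.341
grip_force: 30.0
```

```bash
python3 t2.py 2>&1| grep '^\[' ; python3 s.py | head -3
```

```text
[0.48236723 0.00974616 0.06828008] [ 3.13816058 -0.01887363  0.36676285] [325 315] [[290, 289, 66, 44, 2374]]
[0.48233595 0.00977925 0.06826949] [ 3.13818268 -0.01880303  0.36684249]
mouth above tip along axis mm -33.104462841998654 lateral xyz [ 3.03269159  0.13279517 -1.35118921]
side mouth pred [315.7 249.8] tip [318.9 237.6] red [[311, 236, 4, 3, 5]] brass [([304, 195, 20, 12, 56], array([313. , 200.2])), ([333, 199, 6, 3, 13], array([335.4, 200.1])), ([322, 211, 5, 6, 10], array([323.2, 212.9]))]
```

```bash
python3 - <<'E'
from h import *
S=vision.get_image('side');g=cv2.cvtColor(S,cv2.COLOR_RGB2HSV)
for v in range(238,262): print(v,' '.join(f'{g[v,u,1]:3d}/{g[v,u,2]:3d}' for u in range(300,328,2)))
P=vision.camera_params('side');a=np.array([.3977,.1526,.9048]);t=np.array([.4698,.006,.084])
for k in(42,36,32,26,22,16,0): print(k,proj(P,t-(k/1e3)*a).round(1))
v=np.linalg.inv(P['extrinsics'])[:3,3]-t;v-=a*(a@v);v/=np.linalg.norm(v)
print('near rim pts (33 wide) at gap',[(gp,proj(P,t-(42-gp)/1e3*a+.0165*v).round(1)) for gp in(6,9,12)],'boss near edge',proj(P,t-.042*a+.027*v),'boss far edge',proj(P,t-.042*a-.027*v))
E
```

```text
238 123/210 123/209 121/209 119/207 121/206 118/205 105/167 125/157  89/141  34/105   6/ 83   6/ 79  26/ 79 115/133
239 124/204 122/205 121/204 121/203 122/203 113/200  48/155  66/154 122/161  96/146  63/114   9/ 86  37/103 113/191
240 123/204 119/203 118/204 118/205 118/207 107/202  20/152  17/161  65/161 130/171 115/155  72/121  44/104 102/190
241 119/210 115/209 115/211 114/210 117/212 103/201  18/155  14/169  18/171  65/166 117/166 135/147  86/124  98/167
242 112/216 113/214 113/214 115/209 117/212  85/191  14/160  15/173  10/175  21/172  39/157 102/142 136/142 119/170
243 109/212 112/211 114/210 117/207 118/208  62/178  14/166  15/175  14/180  13/172  13/154  28/129 113/165 120/196
244 110/204 116/205 118/206 122/205 114/205  40/166  15/170  16/178  14/177  15/170  13/152  22/128 110/192 112/209
245 114/203 118/204 118/207 120/208 111/202  23/163  15/172  16/180  14/176  15/165  12/145  48/139 115/206 113/214
246 116/204 119/204 119/208 118/209 106/203  16/163  15/175  14/179  15/174  16/162  13/138  73/157 115/215 115/215
247 112/205 117/209 105/202  91/196  79/196  15/168  16/
[... 1300 characters left out ...]
113   3/100   2/109   2/155   2/156
259  26/145   4/123   2/131   6/134   4/137   4/138   4/134   2/129   4/122   5/109   0/ 94   4/114   3/157   2/156
260   2/147   4/129   4/132   6/134   2/136   5/140   4/134   4/126   4/119   0/106   5/ 93   2/129   3/158   3/158
261   3/168   4/136   2/132   4/136   4/137   4/137   4/132   2/124   2/117   2/104   3/ 92   4/145   5/159   3/158
42 [313.4 252.7]
36 [314.2 250.5]
32 [314.7 249.1]
26 [315.5 246.9]
22 [316.  245.5]
16 [316.8 243.4]
0 [318.9 237.6]
near rim pts (33 wide) at gap [(6, array([313.7, 251.8])), (9, array([314.1, 250.8])), (12, array([314.5, 249.7]))] boss near edge [312.55515896 254.8724358 ] boss far edge [314.1535918 250.5429983]
```

The nozzle rim and the force history say the lip is still sitting on the balls. The force followed only the nipple's spring up to its stop. I'll push harder along the axis.

>>> jog_arm(
  commands=[
    [[-0.1,0,0.12],0,1],
    [[-0.05,0,0.12],0,1],
    [[0,0,0],0,1],
  ],
)

```text
t: 24.4
tcp_pos: [0.4831, 0.01, 0.0676]
tool_rot: [3.139, -0.023, 0.367]
wrist_force: [7.9, 7.0, 29.1]
grip_width: 0.341
grip_force: 29.9
```

>>> jog_arm(
  commands=[
    [[-0.1,0,0.12],0,1],
    [[-0.05,0,0.12],0,1],
    [[0,0,0],0,1],
  ],
)

```text
t: 24.7
tcp_pos: [0.484, 0.01, 0.0664]
tool_rot: [3.138, -0.027, 0.367]
wrist_force: [8.5, 8.5, 35.0]
grip_width: 0.343
grip_force: 29.9
```

>>> jog_arm(
  commands=[
    [[0,-0.2,0],0,1],
    [[-0.1,-0.2,0.1],0,1],
    [[0,0.4,0],0,1],
    [[-0.2,-0.3,0.1],0,1],
    [[0,0,0],0,1],
  ],
)

```text
t: 25.2
tcp_pos: [0.4842, 0.0104, 0.0656]
tool_rot: [3.133, -0.035, 0.367]
wrist_force: [13.9, 7.1, 34.8]
grip_width: 0.34
grip_force: 29.9
```

```bash
cat > r.py <<'E'
from h import *
o=manip.observe();print(o['tcp_pos'],o['tool_rot'],o['wrist_force'])
S=vision.get_image('side');g=cv2.cvtColor(S,cv2.COLOR_RGB2HSV)
for v in range(238,256): print(v,' '.join(f'{g[v,u,1]:3d}/{g[v,u,2]:3d}' for u in range(306,326,2)))
E
python3 r.py; python3 t2.py 2>&1| grep '^\['
```

```text
[0.48424424 0.01043836 0.0656171 ] [ 3.13289913 -0.03479267  0.36684473] [13.91757037  7.14598385 34.81753408]
238 121/208 121/206 121/205  92/170 108/163 116/162  64/119  15/ 86   7/ 78   4/ 63
239 120/202 121/202 116/204  55/162  40/159 112/177 117/161  72/114  23/ 89  27/ 86
240 118/205 118/206 111/204  37/164  14/165  42/172 108/175 124/150  86/122  41/113
241 115/212 116/211 101/205  23/164  14/169  15/175  39/171 101/159 144/150  82/125
242 115/212 118/212  87/191  17/164  16/174  14/180  12/172  35/155 104/145 135/142
243 118/207 118/207  60/179  15/167  16/180  15/181  15/175  13/157  31/132 113/163
244 121/205 114/204  39/170  13/171  15/182  15/181  13/172  13/154  23/134 111/191
245 121/208 107/201  24/167  16/175  14/181  14/177  14/166  16/147  45/141 113/207
246 119/210  95/196  18/166  14/178  14/182  14/176  16/162  16/140  74/158 114/214
247  91/198  74/192  19/173  14/180  11/182  15/174  15/157  13/134  95/180 114/217
248  25/163  28/182  19/179  23/179  14/180  15/169  15/153  25/132 105/199 115/215
249   2/150  11/180  21/170  57/178  30/179  14/165  14/146  31/131 106/197 113/212
250   4/142   5/163  19/135 108/168  77/182  35/160  16/140  25/121  86/164 114/199
251   4/129   0/148   6/132  83/138 121/171  84/151  18/131  10/123  29/116 106/182
252   4/125   4/139   4/138  18/115  76/131  84/127  17/118   7/143   8/101  77/162
253   4/129   4/134   4/137   4/123   9/110  29/105  14/110  12/145   0/107  21/147
254   2/128   4/135   2/137   7/137   6/127   2/107   5/109   7/111   2/111   2/145
255   4/131   6/136   2/137   4/137   6/135   0/121   2/111   3/ 98   3/ 95   9/148
[0.48423979 0.01042827 0.06561905] [ 3.13299787 -0.03469495  0.36676381] [325 314] [[289, 284, 68, 49, 2717]]
```

The hard stop holds at about 38 N axial. The visible gap between nozzle and boss is about 7 mm (6 mm expected when home and at the stop, 12 mm if stuck on the balls), so the coupler is home. I'll ease the push a little and hold.

>>> jog_arm(
  commands=[
    [[0.1,0,-0.1],0,1],
    [[0.05,0,-0.05],0,1],
    [[0,0,0],0,1],
    [[0,0,0],0,1],
    [[0,0,0],0,1],
    [[0,0,0],0,1],
    [[0,0,0],0,1],
    [[0,0,0],0,1],
    [[0,0,0],0,1],
    [[0,0,0],0,1],
    [[0,0,0],0,1],
    [[0,0,0],0,1],
  ],
)

```text
t: 26.5
tcp_pos: [0.4839, 0.0104, 0.0659]
tool_rot: [3.133, -0.031, 0.367]
wrist_force: [13.9, 5.6, 26.6]
grip_width: 0.341
grip_force: 30.0
```

```bash
python3 r.py; python3 t2.py 2>&1| grep '^\['
```

```text
[0.48393373 0.01035427 0.06588867] [ 3.13293207 -0.0312438   0.36657221] [13.94186765  5.55785712 26.64568391]
238 121/207 120/206 120/206  84/161 116/165 115/164  60/119  18/ 87   0/ 76   8/ 67
239 120/202 121/203 117/202  48/161  41/161 113/176 117/163  72/117  25/ 90  28/ 92
240 118/206 119/206 104/205  30/163  14/165  42/171 109/177 126/150  90/122  41/112
241 114/211 117/212  95/206  20/168  13/171  15/175  38/169 100/160 143/150  75/126
242 114/212 118/211  83/194  15/165  16/173  14/179  15/174  31/154 103/143 131/140
243 119/207 116/206  60/179  17/167  14/177  15/181  13/173  13/155  29/132 112/161
244 120/206 116/203  36/171  15/171  16/180  16/180  14/170  13/153  21/132 111/191
245 122/207 105/201  24/167  15/174  14/180  16/177  14/166  14/145  46/140 113/207
246 118/210  95/199  17/166  16/177  14/181  15/175  17/164  15/139  74/155 116/213
247  91/197  73/191  19/174  13/180  13/181  15/174  15/158  15/133  96/181 113/217
248  25/162  25/182  21/179  24/180  17/182  12/169  15/151  23/131 105/199 115/216
249   3/151  13/180  20/170  56/178  28/179  16/164  12/145  35/131 105/196 113/212
250   4/141   6/164  21/134 107/169  78/180  34/159  15/139  26/120  84/163 113/198
251   6/131   0/148   8/132  82/137 122/170  84/152  20/130   9/120  24/116 107/184
252   4/127   4/137   2/139  13/114  77/132  90/125  22/116   7/142  10/100  77/163
253   4/127   6/136   6/138   4/123   7/109  29/105  14/109  12/146   0/108  21/147
254   2/129   4/134   4/138   6/135   6/125   2/105   5/109   5/110   0/111   5/149
255   4/130   4/136   2/138   4/138   4/133   2/122   0/111   5/100   3/ 95   5/146
[0.48391068 0.01035124 0.06588224] [ 3.13294078 -0.03122277  0.3665575 ] [325 314] [[289, 285, 68, 48, 2685]]
```

```bash
python3 - <<'E'
from h import *
S=cv2.imread('pics/side0.png')[:,:,::-1].copy();g=cv2.cvtColor(S,cv2.COLOR_RGB2HSV)
for v in range(233,256): print(v,' '.join(f'{g[v,u,1]:3d}/{g[v,u,2]:3d}' for u in range(306,326,2)))
E
```

```text
233 120/202 119/203 119/204 118/203 119/200 119/200 113/198 106/197 106/198 111/198
234 122/199 122/201 119/201 120/200 118/201 118/198 120/199 115/198 111/199 115/202
235 120/199 118/201 120/202 119/201 115/201 123/199 134/207 123/207 113/204 113/206
236 118/204 119/206 119/208 118/208 116/206 134/198 155/210 145/204 118/203 117/205
237 118/208 118/207 117/207 118/206 119/205 142/190 166/201 158/190 124/194 119/202
238 121/203 121/203 119/201 119/199 120/197 153/187 166/193 165/181 125/190 121/203
239 119/199 122/199 118/199 115/201 114/196 156/189 166/197 158/176 123/193 119/207
240 119/200 119/200 115/204 111/206 115/197 164/191 147/196 104/169 119/193 118/206
241 114/208 116/208 112/208 112/208 124/196 167/196 115/189  36/165 115/193 119/204
242 115/208 116/206 113/205 115/204 137/190 167/197 104/181  39/168 116/196 121/203
243 118/205 119/202 117/200 119/199 150/187 166/201 133/172  85/174 120/204 118/205
244 121/202 119/201 115/202 119/200 155/191 164/200 160/172 118/190 117/209 118/208
245 122/203 121/203 117/203 124/198 162/194 167/198 160/169 119/200 117/209 116/208
246 119/204 116/206 116/206 130/196 164/196 165/193 151/167 117/209 115/211 115/211
247  90/193  91/198  99/201 138/190 168/197 165/190 147/165 115/215 115/212 113/212
248  25/161  30/180  48/186 134/187 169/198 166/181 135/168 115/212 114/213 113/213
249   5/147  10/180  22/187 125/190 167/199 165/175 123/182 110/201 109/199 113/207
250   4/139   6/167  19/186 105/190 163/196 159/168 100/183  84/166  86/163 112/194
251   6/129   2/147   9/172  50/188 125/178 139/152  52/167  28/137  25/113 106/180
252   6/122   4/135   2/151  13/172  48/155  97/124  19/151   8/152   8/ 99  77/158
253   2/125   4/132   6/137   2/148   2/143  29/107  16/130  14/170   2/113  19/150
254   2/127   4/132   2/135   4/136   4/138   2/111   9/109   7/145   4/128   7/154
255   2/128   2/132   2/134   4/135   8/133   0/119   7/111   2/112   4/121   7/150
```

The gap recomputed against the first picture is about 6 mm, which is home and at the stop. I'm handing in.

```bash
python3 -c "
from bench import order
print(order.close_job())"
```

```text
the job is handed in; nothing more can be done
None
```

I handed the job in with the green key and then the yellow key pressed fully down. The coupler is pushed onto the nipple and still gripped, held over a second at about 27 N; the final images and force put it fully home with the nipple at or near its stop, but no verdict came back.

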